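# Lid off and filling funnel into the remover jar

## Robot

A 6-joint arm with a two-finger parallel gripper is mounted at the origin on the work surface. World frame = base frame: x ahead of the robot, y to its left, z up, the work surface at z = 0. Lengths are in m, angles in rad, forces in N, time in s.
With the tool pointing down it reaches from about 0.35 to 0.875 m from the base axis. Payload 15.5 kg.
Tool frame: the origin (TCP) lies midway between the tips of the shut fingers; the grasp point (between the pads) lies 19 mm behind it; z points along the fingers, y is the line along which they close (so a half turn about z gives the same grasp; the last joint's range is limited). The gripper opens to 85 mm and grips with 20 to 120 N. Pads are 22 mm wide; open, the fingers measure 114 mm over their backs; the gripper's body (76 mm by 85 mm) begins 54 mm behind the grasp point. The pads swing forward as they close: fully open they stand 13 mm farther back than shut.
Start: joints at [-1.395, 0.494, 1.345, -0, 1.302, -0.096], TCP at [0.167, -0.602, 0.231] pointing down, gripper open.
Joint ranges: [-2.91, 2.91], [-0.82, 2.16], [0.22, 2.67], [-1.22, 4.37], [0.12, 2.79], [-3.08, 3.08]. Speed limits (rad/s): [1.89, 1.89, 2.57, 3.01, 3.01, 3.01].

## Interface

Orientations are given as a 3x3 rotation matrix whose columns are the frame's x, y, z axes.
In Python, from plant import ctrl, eyes, models gives the robot as it stands. The module is installed in compiled form; this text tells all that it offers.
- The arm moves only by the tool arm_command, never from a script. Its argument "commands" is a list of rows, each an object of numbers: "dx", "dy", "dz": the shift along the tool's x, y, z in mm; "twist": the turn about the tool's z in units of 5 degrees (1.0 is 5 degrees); "jaw": the opening, from 0 (shut) to 1 (fully open). In form: [{"dx": .., "dy": .., "dz": .., "twist": .., "jaw": ..}, ...]. A call has exactly 10 rows; each row is the pose to reach, as a shift and turn from the pose commanded when the call began, along the tool's axes at that moment; what a row does not reach only later rows make up. A row lasts 1/12 s, in which the tool goes at most 41.7 mm and 7.16 degrees, less where a joint would pass 70% of its speed; a pose out of reach is approached as far as the arm can. A call with a gripper value outside its range is refused whole. The fingers move at their own pace and stop on an object; "newtons" is the grip in N (left out, the last holds). Time passes only in rows, so rows that repeat a pose let the fingers close, or fill a call up. It gives the time, the measured TCP pose, the force, the opening and the grip force at its end, in the units of the state.
- ctrl.sense(): the state, without advancing time (a new reading comes with each control period).
- eyes.snapshot(name): name is "scene" or "side" or "wrist"; returns a dict with "pixels" (480x640x3 uint8, blue, green, red), "z_map" (480x640 float32, m along the optical axis (not along the pixel's ray), 0 where there is no reading), "K" (3x3 intrinsics, pixels), "rvec" (rotation vector, rad) and "tvec" (3), from world to camera coordinates, as OpenCV has them. Camera axes: x right, y down, z forward; pixel columns grow to the right and rows downward; lengths in m; the calibration is good to about 2 mm. The wrist camera is an equidistant fisheye: a pixel r from the principal point sees the ray r / f radians off the axis. A picture is of the moment at which its call begins.
- ctrl.sign_off(): hands the job in; it is judged then, once.
Trained networks look in a picture, given as the dict that the camera call returned (one of the last four; its "shot" number tells which), for a name from the list of things; names that differ only in an ending like _2 or _b are one class to them, and where a whole thing is asked for, a point or a joint stands for the part that bears it (a point fixed in the world has none). Each returns a list of dicts, best first, with "score" (0 to 1); they miss things now and then, are a little off and sometimes report something else, mostly with a low value. They report only what shows in the picture. A call takes as long as a camera call. They do not tell look-alikes from the thing itself.
- models.outline_of(query, picture): "pixels" (480x640 bool, what is visible of it) and "rect" ([left, top, right, bottom] in pixels, round what is visible of it).
- models.spot_point(query, picture): "position" ([column, row] in pixels: a listed point, or the origin of a listed thing).
The state is a dict: "time": time; "qpos": joint angles; "joint_velocities": joint speeds; "joint_torque": joint torques, N m; "position": TCP position; "eef_rot": TCP orientation; "force": force on the tool from outside, world axes, zero at the start; "wrist_torque": the same for the moment, N m; "grip_width": finger opening in m; "finger_force": force on a finger pad.
Only numpy, scipy, OpenCV 4.12 (cv2) and the standard library are available. Lean on these libraries where they do the work, as an engineer would, in place of code of your own. Each camera call takes 0.05 s, during which the arm holds its last target. There are 200 camera calls.

## Task

Make the empty amber remover jar ready for refilling: lift its loose lid off by the knob and set it down gently, knob up, flat on the bare sill clear of the jar. Then take the steel funnel out of the tea tumbler and stand it in the jar's mouth, stem down, upright and fully seated, lowering it in without dropping it. Leave the jar and the tumbler standing where they are and do not disturb the other things on the sill.

Things in the scene. Friction and masses are not known exactly. Their poses are not given: they have to be found in the camera images.
- jar: Empty amber glass jar, loose on the sill, 0.3 to 0.65 kg: round body 96 mm diameter up to 74 mm height, shoulder sloping in to a straight neck of 48 mm outer and 38 mm inner diameter between 96 and 120 mm height. Open inside to 6 mm above its underside. Origin: centre of the underside; z up.
- jar_mouth (a point): Centre of the jar's mouth, level with the top of its rim, 120 mm above the sill. At the start the lid covers it.
- lid: Loose stainless lid on the jar, about 0.12 kg, 47 mm high. From below: plug 33 mm diameter, 9 mm deep (2.5 mm radial play in the mouth); disc 62 mm diameter, 4 mm thick, lying on the jar's rim; neck 14 mm thick, 11 mm high; round upright knob 24 mm diameter, 23 mm high. Nothing holds it down. Origin: centre of the plug's underside; z up. On the sill it stands on its plug.
- lid_knob (a point): Centre of the lid's knob, 36 mm above the lid's origin (27 mm above the jar's rim at the start).
- funnel: Stainless funnel, about 0.10 kg, 95 mm high, wall 2 mm, hanging upright by its cone in the tumbler's mouth. From below: tapered stem 55 mm long, 18 to 22 mm diameter; 45 degree cone 18 mm high, widening to 58 mm; straight collar 58 mm diameter, 22 mm high. In the jar its cone seats on the rim where it is 38 mm wide, so the tip is 63 mm below the rim. Origin: centre of the stem's tip; z up.
- funnel_collar (a point): Point on the funnel's axis at mid-height of the collar, 84 mm above the tip: grip the collar from outside here, 58 mm wide. Seated in the jar it is about 21 mm above the rim.
- tumbler: Clear glass tea tumbler, loose, 0.20 kg, 90 mm high, 44 mm diameter at the foot and 46 mm at the rim (40 mm inside). It holds the funnel at the start: the funnel's tip is then about 26 mm above the sill, the collar's top about 121 mm. Origin: centre of the underside; z up.
- rack: Clear acrylic rack fixed to the sill, 216 mm long (its y axis), 56 mm wide, 34 mm high, with four empty polish bottles in its slots, tops 87 mm above the sill. Bystander. Origin: centre of the underside.
- polish0: Empty nail polish bottle with a black cap, 28 mm diameter, 82 mm high, standing in the rack's slots. Bystander. Origin: centre of the underside.
- polish1: Empty nail polish bottle with a black cap, 28 mm diameter, 82 mm high, standing in the rack's slots. Bystander. Origin: centre of the underside.
- polish2: Empty nail polish bottle with a black cap, 28 mm diameter, 82 mm high, standing in the rack's slots. Bystander. Origin: centre of the underside.
- polish3: Empty nail polish bottle with a black cap, 28 mm diameter, 82 mm high, standing in the rack's slots. Bystander. Origin: centre of the underside.
- finger_rest: Blue hard silicone finger rest, 100 mm long (y), 48 mm wide, 25 mm high, grooved on top. Bystander. Origin: centre of the underside.
- buffer: Yellow plastic buffer block, 95 mm long (y), 25 mm wide and high. Bystander. Origin: centre of the underside.
- pusher: Stainless steel nail pusher lying on the sill, 125 mm long (x), 8 mm thick. Bystander. Origin: below its middle, on the sill.
Not all that is in view belongs to the job. What is shaped like the funnel but brown or purple is not meant.

How it is judged:
On the way:
1. the lid stands knob up on the sill, clear of the jar and let go (height (world z) of lid below 0.006 m and angle between lid's own z axis and vertical below 0.1 rad and horizontal distance between lid and jar above 0.08 m and contact force between the fingers and lid below 0.1 N), for 0.2 s.
At the end, for the whole second after the job is handed in: Funnel at rest in the jar: tip 51-63 mm above jar underside, tip and collar within 10 mm of mouth axis, lean < 8 deg. Lid at rest knob up on sill (origin < 6 mm high, lean < 6 deg), > 80 mm from jar centre. Jar upright, moved < 40 mm; tumbler upright, moved < 60 mm (horizontal distance between each of funnel, funnel_collar and jar_mouth below 0.01 m and z of funnel in the frame of jar between 0.051 and 0.063 m and angle between funnel's own z axis and vertical below 0.14 rad and height (world z) of lid below 0.006 m and angle between each of lid, tumbler's own z axis and vertical below 0.1 rad and horizontal distance between lid and jar above 0.08 m and linear speed of each of lid, funnel, jar below 0.02 m/s and angle between jar's own z axis and vertical below 0.08 rad and distance of jar from where it was at the start of the episode below 0.04 m and distance of tumbler from where it was at the start of the episode below 0.06 m); the robot touches nothing.
It fails at once if the lid is dropped: falls free of the fingers faster than 0.7 m/s (about 25 mm) (linear speed of lid above 0.7 m/s and contact force between the fingers and lid below 0.1 N).
It fails at once if the funnel is dropped: falls free of the fingers faster than 0.7 m/s (about 25 mm) (linear speed of funnel above 0.7 m/s and contact force between the fingers and funnel below 0.1 N).
It fails at once if the jar or the tumbler is knocked over (tips more than 30 degrees) (angle between any of jar, tumbler's own z axis and vertical above 0.52 rad).
It fails at once if a bystander is moved more than 30 mm (distance of any of finger_rest, buffer, pusher, polish0, polish1, polish2, polish3 from where it was at the start of the episode above 0.03 m).
It also fails if it takes over 64 s, if anything falls off the work surface, if the arm or the gripper's body presses on something with over 40 N, if the wrist force passes 120 N, or if a joint passes its speed limit or range.

## Working session

There is one attempt and no reset: what is moved stays moved. The work goes in short steps, Python scripts to look and compute and a tool call to move; the robot and the scene stay as the last step left them, time stands still between calls to the robot, and variables do not carry over. Pictures are saved under pics/ and viewed, at most 10 in all, crops included, and the job is handed in when it is done.

Besides the shell and the picture viewer there is one more tool, called as name(argument=value, ...) on one line, values as JSON. arm_command: Moves the arm, as the interface text tells. Its arguments: {"type":"object","properties":{"commands":{"type":"array","items":{"type":"object","properties":{"dx":{"type":"number"},"dy":{"type":"number"},"dz":{"type":"number"},"twist":{"type":"number"},"jaw":{"type":"number"}}}},"newtons":{"type":"number"}},"required":["commands"]}

```bash
mkdir -p pics; cat > h.py <<'E'
import numpy as np, cv2
from plant import ctrl, eyes, models
def world(p,uv,z=None,plane=None):
    R=cv2.Rodrigues(np.array(p["rvec"],float))[0];t=np.array(p["tvec"],float).ravel();K=np.array(p["K"])
    uv=np.atleast_2d(uv).astype(float)
    ray=np.c_[(uv[:,0]-K[0,2])/K[0,0],(uv[:,1]-K[1,2])/K[1,1],np.ones(len(uv))]
    if plane is not None:
        c=-R.T@t; d=ray@R
        return c+d*((plane-c[2])/d[:,2])[:,None]
    zz=p["z_map"][uv[:,1].astype(int),uv[:,0].astype(int)] if z is None else z
    return (ray*np.reshape(zz,(-1,1))-t)@R
E
python3 - <<'E'
from h import *
s=ctrl.sense();print(s["time"],s["position"],s["eef_rot"])
for n in("scene","side"):
    p=eyes.snapshot(n);cv2.imwrite(f"pics/{n}0.png",p["pixels"])
    R=cv2.Rodrigues(np.array(p["rvec"],float))[0];print(n,"cam",-R.T@np.array(p["tvec"]).ravel())
    for q in("jar","lid","funnel","tumbler","rack","finger_rest","buffer","pusher"):
        for o in models.outline_of(q,p)[:4]:
            v,u=np.nonzero(o["pixels"]); w=world(p,np.c_[u,v]);ok=p["z_map"][v,u]>0;w=w[ok]
            print(q,round(o["score"],2),np.array(o["rect"]).round(),np.percentile(w,[3,50,97],axis=0).round(3).tolist() if len(w) else"")
    for q in("jar_mouth","lid_knob","funnel_collar"):
        for o in models.spot_point(q,p)[:4]: print(q,round(o["score"],2),np.array(o["position"]).round(1))
E
```

```text
0.0 [ 0.16711064 -0.60185865  0.23069613] [[ 9.63569600e-01  2.67457621e-01 -2.18795890e-04]
 [ 2.67457684e-01 -9.63568817e-01  1.23357567e-03]
 [ 1.19104318e-04 -1.24715466e-03 -9.99999215e-01]]
scene cam [ 1.13716823 -0.44708037  0.88539381]
jar 0.92 [219. 208. 261. 250.] [[0.44, -0.194, 0.009], [0.485, -0.163, 0.074], [0.503, -0.111, 0.102]]
jar 0.42 [134. 315. 154. 337.] [[0.554, -0.457, 0.022], [0.571, -0.446, 0.047], [0.578, -0.434, 0.088]]
lid 0.68 [218. 190. 252. 216.] [[0.434, -0.175, 0.121], [0.463, -0.152, 0.125], [0.485, -0.121, 0.159]]
funnel 0.95 [364. 142. 385. 177.] [[0.463, 0.24, 0.006], [0.491, 0.268, 0.078], [0.519, 0.296, 0.096]]
funnel 0.66 [364. 195. 383. 226.] [[0.604, 0.105, 0.009], [0.629, 0.136, 0.077], [0.659, 0.161, 0.096]]
funnel 0.59 [387. 160. 411. 184.] [[0.566, 0.218, 0.089], [0.588, 0.255, 0.108], [0.621, 0.274, 0.122]]
funnel 0.59 [337. 166. 361. 204.] [[0.496, 0.119, 0.012], [0.523, 0.148, 0.077], [0.552, 0.175, 0.096]]
tumbler 0.76 [383. 178. 402. 210.] [[0.582, 0.223, 0.005], [0.607, 0.229, 0.049], [0.616, 0.253, 0.09]]
rack 0.64 [101. 290. 211. 
[... 1522 characters left out ...]
94, 0.191, 0.0], [0.737, 0.215, 0.007], [0.79, 0.237, 0.012]]
buffer 0.66 [381. 221. 420. 262.] [[0.412, -0.155, 0.007], [0.455, -0.113, 0.071], [0.5, -0.097, 0.106]]
buffer 0.58 [304. 198. 321. 225.] [[0.688, -0.262, 0.007], [0.711, -0.211, 0.025], [0.738, -0.176, 0.031]]
pusher 0.51 [391. 202. 416. 226.] [[0.433, -0.167, 0.122], [0.457, -0.14, 0.127], [0.481, -0.118, 0.16]]
pusher 0.43 [238. 325. 277. 354.] [[0.696, 0.189, 0.003], [0.742, 0.214, 0.008], [0.791, 0.237, 0.012]]
jar_mouth 0.76 [405.1 215.1]
jar_mouth 0.29 [256.5 337.4]
lid_knob 0.63 [401.3 204.4]
funnel_collar 0.81 [310.6 296.5]
funnel_collar 0.74 [315.6 336.3]
funnel_collar 0.67 [351.8 309.5]
funnel_collar 0.64 [357.8 359.6]
```

```bash
python3 - <<'E'
import cv2,numpy as np
a=cv2.imread("pics/scene0.png");b=cv2.imread("pics/side0.png")
cv2.imwrite("pics/s1.png",np.vstack([cv2.resize(a[130:390,80:480],(800,520))]))
c=a[125:265,205:455]; d=b[180:400,230:430]
cv2.imwrite("pics/c1.png",np.hstack([cv2.resize(c,(480,269),interpolation=cv2.INTER_CUBIC),cv2.resize(d,(245,269),interpolation=cv2.INTER_CUBIC)]))
cv2.imwrite("pics/c2.png",cv2.resize(d,(545,600),interpolation=cv2.INTER_CUBIC))
E
```

```text
(no output)
```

View pics/s1.png

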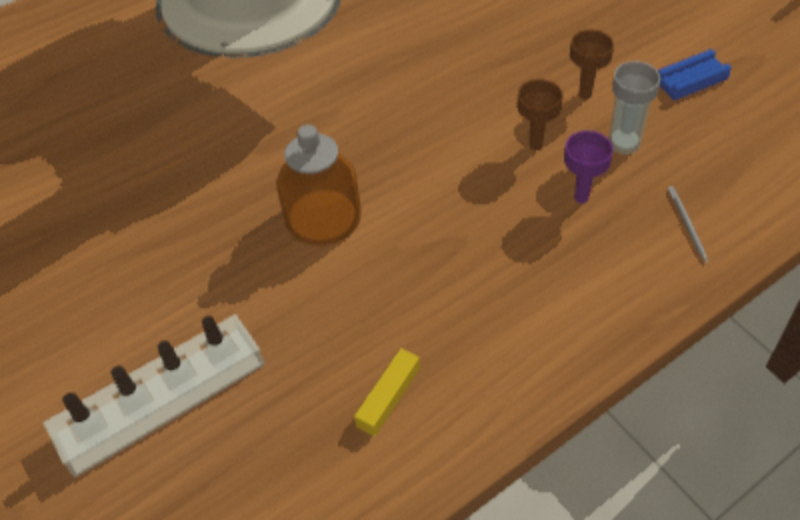

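View pics/c2.png

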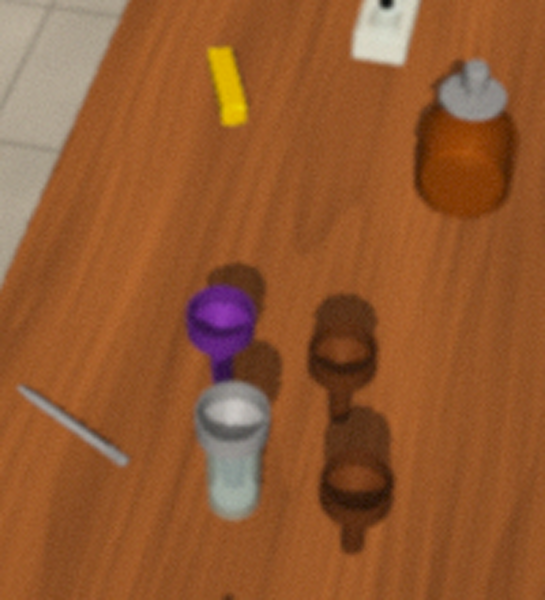

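Steel-funnel candidates, by scene pixel: brown (376,153), brown (348,182), purple (374,204) and steel in the tumbler (400,171). I choose the steel one at (400,171); the close crop shows it grey and hanging in the glass at crop pixel (233,415). The jar with its steel lid is at scene pixel (239,220).

```bash
cat >> h.py <<'E'
from scipy.optimize import least_squares
def pts(q,near,r,lo,hi,cams=("scene","side")):
    out=[]
    for n in cams:
        p=eyes.snapshot(n);v,u=np.nonzero(p["z_map"]>0);w=world(p,np.c_[u,v])
        k=(np.hypot(w[:,0]-near[0],w[:,1]-near[1])<r)&(w[:,2]>lo)&(w[:,2]<hi);out.append(w[k])
    return out
def boxc(w): # bounding midpoint over directions
    best=[]
    for a in np.linspace(0,np.pi,18,endpoint=False):
        d=np.array([np.cos(a),np.sin(a)]);s=w[:,:2]@d;best.append([*d,(s.min()+s.max())/2])
    best=np.array(best);return np.linalg.lstsq(best[:,:2],best[:,2],rcond=None)[0]
E
python3 - <<'E'
from h import *
for nm,near,r,lo,hi in(("disc",(.458,-.146),.045,.117,.132),("knob",(.458,-.146),.03,.153,.175),("collar",(.594,.247),.04,.112,.13),("b1",(.493,.268),.04,.085,.11),("b2",(.525,.148),.04,.085,.11),("pu",(.632,.134),.04,.085,.11)):
    for w in pts(nm,near,r,lo,hi):
        if len(w)>5: print(nm,len(w),boxc(w).round(4),np.ptp(w,axis=0).round(3),np.median(w,axis=0).round(4))
p=eyes.snapshot("scene");print(world(p,[400.4,171],plane=.110));print("k",world(p,[[233.1,199.3]],plane=.147))
p=eyes.snapshot("side");print(world(p,[315.6,336.3],plane=.110));print("k",world(p,[[401.3,204.4]],plane=.147))
E
```

```text
disc 346 [ 0.4577 -0.1487] [0.062 0.062 0.014] [ 0.4636 -0.1538  0.1238]
disc 272 [ 0.4582 -0.1449] [0.059 0.059 0.015] [ 0.458  -0.1394  0.1251]
knob 70 [ 0.4576 -0.1484] [0.023 0.022 0.008] [ 0.4591 -0.1489  0.1572]
knob 57 [ 0.4589 -0.1447] [0.023 0.023 0.008] [ 0.4583 -0.143   0.1588]
collar 158 [0.5936 0.2457] [0.058 0.06  0.012] [0.5935 0.2449 0.1176]
collar 211 [0.5947 0.2481] [0.058 0.06  0.014] [0.5953 0.2488 0.1192]
b1 156 [0.4905 0.268 ] [0.06  0.059 0.012] [0.4918 0.2677 0.0915]
b1 227 [0.492  0.2703] [0.058 0.061 0.016] [0.492  0.2733 0.0927]
b2 169 [0.5237 0.147 ] [0.06  0.06  0.014] [0.5218 0.147  0.092 ]
b2 210 [0.5251 0.1498] [0.057 0.06  0.016] [0.5248 0.1538 0.0939]
pu 176 [0.631  0.1332] [0.057 0.061 0.013] [0.6293 0.1316 0.0917]
pu 210 [0.6321 0.1353] [0.058 0.06  0.016] [0.6317 0.1362 0.0926]
[[0.59801657 0.25142255 0.11      ]]
k [[ 0.45891375 -0.15075342  0.147     ]]
[[0.59230156 0.2522656  0.11      ]]
k [[ 0.46737393 -0.15826956  0.147     ]]
```

arm_command(commands=[{"dx": 10,"dy": -9,"jaw": 1},{"dx": 32,"dy": -29,"jaw": 1},{"dx": 58,"dy": -52,"jaw": 1},{"dx": 87,"dy": -78,"jaw": 1},{"dx": 116,"dy": -104,"jaw": 1},{"dx": 145,"dy": -130,"jaw": 1},{"dx": 174,"dy": -156,"jaw": 1},{"dx": 198,"dy": -178,"jaw": 1},{"dx": 215,"dy": -193,"jaw": 1},{"dx": 223,"dy": -200,"jaw": 1}], newtons=30)

```text
invalid input
```

arm_command(commands=[{"dx": 10,"dy": -9,"jaw": 1},{"dx": 30,"dy": -27,"jaw": 1},{"dx": 55,"dy": -50,"jaw": 1},{"dx": 82,"dy": -74,"jaw": 1},{"dx": 109,"dy": -98,"jaw": 1},{"dx": 135,"dy": -121,"jaw": 1},{"dx": 156,"dy": -140,"jaw": 1},{"dx": 170,"dy": -153,"jaw": 1},{"dx": 177,"dy": -159,"jaw": 1},{"dx": 179,"dy": -161,"jaw": 1}])

```text
invalid input
```

arm_command(commands=[{"dx": 10,"dy": -9,"dz": 0,"twist": 0,"jaw": 1},{"dx": 32,"dy": -29,"dz": 0,"twist": 0,"jaw": 1},{"dx": 58,"dy": -52,"dz": 0,"twist": 0,"jaw": 1},{"dx": 87,"dy": -78,"dz": 0,"twist": 0,"jaw": 1},{"dx": 116,"dy": -104,"dz": 0,"twist": 0,"jaw": 1},{"dx": 145,"dy": -130,"dz": 0,"twist": 0,"jaw": 1},{"dx": 174,"dy": -156,"dz": 0,"twist": 0,"jaw": 1},{"dx": 198,"dy": -178,"dz": 0,"twist": 0,"jaw": 1},{"dx": 215,"dy": -193,"dz": 0,"twist": 0,"jaw": 1},{"dx": 223,"dy": -200,"dz": 0,"twist": 0,"jaw": 1}], newtons=30)

```text
time: 2.73
position: [0.3296, -0.3467, 0.2314]
eef_rot: [[0.963, 0.269, 0.0], [0.269, -0.963, 0.001], [0.0, -0.001, -1.0]]
force: [-0.5, 0.2, 0.2]
grip_width: 0.0853
finger_force: 0.0
```

arm_command(commands=[{"dx": 10,"dy": -9,"dz": 0,"twist": 0,"jaw": 1},{"dx": 30,"dy": -27,"dz": 0,"twist": 0,"jaw": 1},{"dx": 55,"dy": -50,"dz": 0,"twist": 0,"jaw": 1},{"dx": 82,"dy": -74,"dz": 0,"twist": 0,"jaw": 1},{"dx": 109,"dy": -98,"dz": 0,"twist": 0,"jaw": 1},{"dx": 135,"dy": -121,"dz": 0,"twist": 0,"jaw": 1},{"dx": 156,"dy": -140,"dz": 0,"twist": 0,"jaw": 1},{"dx": 170,"dy": -153,"dz": 0,"twist": 0,"jaw": 1},{"dx": 179,"dy": -161,"dz": 0,"twist": 0,"jaw": 1},{"dx": 179,"dy": -161,"dz": 0,"twist": 0,"jaw": 1}])

```text
time: 3.57
position: [0.4588, -0.1452, 0.2313]
eef_rot: [[0.963, 0.269, 0.0], [0.269, -0.963, 0.0], [0.0, -0.0, -1.0]]
force: [-0.0, 0.4, -1.0]
grip_width: 0.0856
finger_force: 0.0
```

```bash
python3 - <<'E'
from h import *
s=ctrl.sense();print(s["time"],s["position"],s["eef_rot"].round(4).tolist() if hasattr(s["eef_rot"],"round") else s["eef_rot"])
p=eyes.snapshot("wrist");cv2.imwrite("pics/w1.png",p["pixels"]);print(p["K"],p["rvec"],p["tvec"])
for q in("lid_knob","jar_mouth"): print([(round(o["score"],2),o["position"]) for o in models.spot_point(q,p)[:3]])
E
```

```text
3.5667 [ 0.4588473  -0.14517358  0.23130068] [[0.963, 0.2695, 0.0005], [0.2695, -0.963, 0.0002], [0.0005, -0.0001, -1.0]]
[[371.64829954   0.         322.60319729]
 [  0.         371.64829954 239.54598626]
 [  0.           0.           1.        ]] [-2.28915298  1.73489731  0.28118252] [-0.26283667  0.34096766  0.50892592]
[(0.9, [329.8, 252.5])]
[]
```

View pics/w1.png

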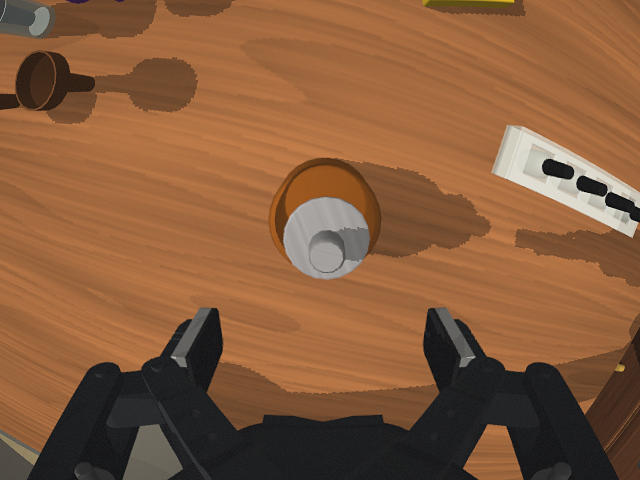

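Wrist picture: the knob is at (327,251), almost centred between the fingers (about column 322), with nothing near it. I'll measure the offset from this view.

```bash
cat >> h.py <<'E'
def wristpts(p):
    R=cv2.Rodrigues(np.array(p["rvec"],float))[0];t=np.array(p["tvec"],float).ravel();K=np.array(p["K"])
    v,u=np.nonzero(p["z_map"]>0);d=np.c_[u-K[0,2],v-K[1,2]]/K[0,0];th=np.hypot(*d.T)
    k=th<1.2;u,v,d,th=u[k],v[k],d[k],th[k]
    s=np.where(th>1e-6,np.tan(th)/np.maximum(th,1e-6),1)
    return (np.c_[d*s[:,None],np.ones(len(d))]*p["z_map"][v,u][:,None]-t)@R
def near(w,c,r,lo,hi): return w[(np.hypot(w[:,0]-c[0],w[:,1]-c[1])<r)&(w[:,2]>lo)&(w[:,2]<hi)]
E
python3 - <<'E'
from h import *
w=wristpts(eyes.snapshot("wrist"))
for r,lo,hi in((.03,.154,.175),(.045,.118,.13)):
    k=near(w,(.458,-.146),r,lo,hi);print(len(k),boxc(k),np.ptp(k,axis=0),np.median(k[:,2]))
print(ctrl.sense()["position"])
E
```

```text
1056 [ 0.45773799 -0.14713206] [0.02428907 0.02397126 0.00678328] 0.15873566139533563
4314 [ 0.4576823  -0.14721518] [0.06160086 0.06207849 0.00736825] 0.12494697406291728
[ 0.4575761  -0.14748628  0.23127248]
```

arm_command(commands=[{"dx": 0,"dy": 0,"dz": 10,"twist": 0,"jaw": 1},{"dx": 0,"dy": 0,"dz": 30,"twist": 0,"jaw": 1},{"dx": 0,"dy": 0,"dz": 50,"twist": 0,"jaw": 1},{"dx": 0,"dy": 0,"dz": 70,"twist": 0,"jaw": 1},{"dx": 0,"dy": 0,"dz": 86,"twist": 0,"jaw": 1},{"dx": 0,"dy": 0,"dz": 95,"twist": 0,"jaw": 1},{"dx": 0,"dy": 0,"dz": 98,"twist": 0,"jaw": 1},{"dx": 0,"dy": 0,"dz": 98,"twist": 0,"jaw": 0.6},{"dx": 0,"dy": 0,"dz": 98,"twist": 0,"jaw": 0.4},{"dx": 0,"dy": 0,"dz": 98,"twist": 0,"jaw": 0.3}])

```text
time: 4.6
position: [0.4584, -0.1472, 0.1341]
eef_rot: [[0.964, 0.267, 0.001], [0.267, -0.964, -0.001], [0.001, 0.001, -1.0]]
force: [-0.6, 0.7, 0.3]
grip_width: 0.0518
finger_force: 0.0
```

arm_command(commands=[{"dx": 0,"dy": 0,"dz": 0,"twist": 0,"jaw": 0.2},{"dx": 0,"dy": 0,"dz": 0,"twist": 0,"jaw": 0.1},{"dx": 0,"dy": 0,"dz": 0,"twist": 0,"jaw": 0},{"dx": 0,"dy": 0,"dz": 0,"twist": 0,"jaw": 0},{"dx": 0,"dy": 0,"dz": 0,"twist": 0,"jaw": 0},{"dx": 0,"dy": 0,"dz": 0,"twist": 0,"jaw": 0},{"dx": 0,"dy": 0,"dz": 0,"twist": 0,"jaw": 0},{"dx": 0,"dy": 0,"dz": -1,"twist": 0,"jaw": 0},{"dx": 0,"dy": 0,"dz": -3,"twist": 0,"jaw": 0},{"dx": 0,"dy": 0,"dz": -6,"twist": 0,"jaw": 0}])

```text
time: 5.43
position: [0.4578, -0.1468, 0.1393]
eef_rot: [[0.964, 0.267, -0.001], [0.267, -0.964, 0.0], [-0.0, -0.0, -1.0]]
force: [0.4, 0.7, -1.2]
grip_width: 0.0226
finger_force: 29.6
```

arm_command(commands=[{"dx": 0,"dy": 0,"dz": -8,"twist": 0,"jaw": 0},{"dx": 0,"dy": 0,"dz": -22,"twist": 0,"jaw": 0},{"dx": 0,"dy": 0,"dz": -36,"twist": 0,"jaw": 0},{"dx": 6,"dy": -3,"dz": -42,"twist": 0,"jaw": 0},{"dx": 24,"dy": -13,"dz": -42,"twist": 0,"jaw": 0},{"dx": 50,"dy": -27,"dz": -42,"twist": 0,"jaw": 0},{"dx": 77,"dy": -41,"dz": -42,"twist": 0,"jaw": 0},{"dx": 102,"dy": -54,"dz": -42,"twist": 0,"jaw": 0},{"dx": 118,"dy": -63,"dz": -42,"twist": 0,"jaw": 0},{"dx": 124,"dy": -66,"dz": -42,"twist": 0,"jaw": 0}])

```text
time: 6.27
position: [0.5617, -0.0478, 0.1813]
eef_rot: [[0.963, 0.269, 0.001], [0.269, -0.963, 0.0], [0.001, -0.0, -1.0]]
force: [-0.5, 0.5, -1.4]
grip_width: 0.0231
finger_force: 29.6
```

arm_command(commands=[{"dx": 0,"dy": 0,"dz": 5,"twist": 0,"jaw": 0},{"dx": 0,"dy": 0,"dz": 20,"twist": 0,"jaw": 0},{"dx": 0,"dy": 0,"dz": 40,"twist": 0,"jaw": 0},{"dx": 0,"dy": 0,"dz": 62,"twist": 0,"jaw": 0},{"dx": 0,"dy": 0,"dz": 84,"twist": 0,"jaw": 0},{"dx": 0,"dy": 0,"dz": 106,"twist": 0,"jaw": 0},{"dx": 0,"dy": 0,"dz": 125,"twist": 0,"jaw": 0},{"dx": 0,"dy": 0,"dz": 138,"twist": 0,"jaw": 0},{"dx": 0,"dy": 0,"dz": 145,"twist": 0,"jaw": 0},{"dx": 0,"dy": 0,"dz": 148,"twist": 0,"jaw": 0}])

```text
time: 7.1
position: [0.5586, -0.0506, 0.0323]
eef_rot: [[0.964, 0.267, -0.002], [0.267, -0.964, 0.0], [-0.002, -0.001, -1.0]]
force: [-0.5, -0.4, -1.2]
grip_width: 0.0225
finger_force: 29.6
```

```bash
python3 - <<'E'
from h import *
s=ctrl.sense();print(s["position"],s["force"],s["grip_width"],s["finger_force"])
w=wristpts(eyes.snapshot("wrist"))
for lo,hi in((.02,.05),(.004,.028)):
    k=near(w,s["position"],.05,lo,hi);print(len(k),np.median(k,axis=0))
for k in pts("",s["position"],.034,.005,.03): print(len(k), np.percentile(k,[3,50,97],axis=0).round(3).tolist(),boxc(k))
E
```

```text
[ 0.55863829 -0.05058585  0.0322891 ] [-0.48913765 -0.44699543 -1.20388637] 0.022506921875174984 29.60364282131195
8070 [ 0.57015348 -0.04537048  0.02338477]
6423 [ 0.57203196 -0.04498531  0.02315113]
245 [[0.539, -0.079, 0.019], [0.568, -0.057, 0.022], [0.586, -0.025, 0.026]] [ 0.56037646 -0.05191092]
245 [[0.531, -0.067, 0.018], [0.558, -0.038, 0.024], [0.586, -0.019, 0.028]] [ 0.55813154 -0.04751758]
```

arm_command(commands=[{"dx": 0,"dy": 0,"dz": 2,"twist": 0,"jaw": 0},{"dx": 0,"dy": 0,"dz": 4,"twist": 0,"jaw": 0},{"dx": 0,"dy": 0,"dz": 5,"twist": 0,"jaw": 0},{"dx": 0,"dy": 0,"dz": 6,"twist": 0,"jaw": 0},{"dx": 0,"dy": 0,"dz": 7,"twist": 0,"jaw": 0},{"dx": 0,"dy": 0,"dz": 8,"twist": 0,"jaw": 0},{"dx": 0,"dy": 0,"dz": 8.5,"twist": 0,"jaw": 0},{"dx": 0,"dy": 0,"dz": 9,"twist": 0,"jaw": 0},{"dx": 0,"dy": 0,"dz": 9,"twist": 0,"jaw": 0},{"dx": 0,"dy": 0,"dz": 9,"twist": 0,"jaw": 0}])

```text
time: 8.08
position: [0.5598, -0.0501, 0.0243]
eef_rot: [[0.964, 0.267, -0.0], [0.267, -0.964, 0.0], [-0.0, -0.0, -1.0]]
force: [-0.1, 0.2, -0.4]
grip_width: 0.0228
finger_force: 29.6
```

arm_command(commands=[{"dx": 0,"dy": 0,"dz": 0.3,"twist": 0,"jaw": 0},{"dx": 0,"dy": 0,"dz": 0.6,"twist": 0,"jaw": 0},{"dx": 0,"dy": 0,"dz": 0.9,"twist": 0,"jaw": 0},{"dx": 0,"dy": 0,"dz": 1.2,"twist": 0,"jaw": 0},{"dx": 0,"dy": 0,"dz": 1.5,"twist": 0,"jaw": 0},{"dx": 0,"dy": 0,"dz": 1.5,"twist": 0,"jaw": 0},{"dx": 0,"dy": 0,"dz": 1.5,"twist": 0,"jaw": 0},{"dx": 0,"dy": 0,"dz": 1.5,"twist": 0,"jaw": 0},{"dx": 0,"dy": 0,"dz": 1.5,"twist": 0,"jaw": 0},{"dx": 0,"dy": 0,"dz": 1.5,"twist": 0,"jaw": 0}])

```text
time: 8.92
position: [0.5599, -0.0501, 0.0232]
eef_rot: [[0.964, 0.268, 0.0], [0.268, -0.964, -0.0], [0.0, 0.0, -1.0]]
force: [-2.2, -1.4, 7.6]
grip_width: 0.0231
finger_force: 30.6
```

arm_command(commands=[{"dx": 0,"dy": 0,"dz": 0,"twist": 0,"jaw": 0.35},{"dx": 0,"dy": 0,"dz": 0,"twist": 0,"jaw": 0.5},{"dx": 0,"dy": 0,"dz": 0,"twist": 0,"jaw": 0.7},{"dx": 0,"dy": 0,"dz": 0,"twist": 0,"jaw": 0.9},{"dx": 0,"dy": 0,"dz": 0,"twist": 0,"jaw": 1},{"dx": 0,"dy": 0,"dz": -10,"twist": 0,"jaw": 1},{"dx": 0,"dy": 0,"dz": -35,"twist": 0,"jaw": 1},{"dx": 0,"dy": 0,"dz": -70,"twist": 0,"jaw": 1},{"dx": 0,"dy": 0,"dz": -100,"twist": 0,"jaw": 1},{"dx": 0,"dy": 0,"dz": -115,"twist": 0,"jaw": 1}])

```text
time: 9.75
position: [0.5609, -0.0503, 0.1419]
eef_rot: [[0.964, 0.268, 0.004], [0.268, -0.964, -0.001], [0.004, 0.002, -1.0]]
force: [0.8, -0.1, -0.7]
grip_width: 0.0854
finger_force: 0.0
```

```bash
python3 - <<'E'
from h import *
s=ctrl.sense();print(s["position"],s["force"],s["grip_width"])
w=wristpts(eyes.snapshot("wrist"))
for lo,hi in((.040,.06),(.007,.02)):
    k=near(w,(.56,-.05),.036,lo,hi);print(len(k),boxc(k),np.percentile(k,[3,50,97],axis=0).round(4).tolist())
E
```

```text
[ 0.56093643 -0.05026556  0.14193672] [ 0.83465179 -0.09209745 -0.73195426] 0.085431569527106
945 [ 0.55918361 -0.04946443] [[0.5497, -0.0595, 0.0425], [0.5606, -0.0491, 0.0478], [0.5701, -0.039, 0.0493]]
3743 [ 0.55901003 -0.04962921] [[0.5322, -0.0766, 0.0127], [0.5658, -0.0469, 0.0141], [0.5869, -0.0223, 0.0155]]
```

arm_command(commands=[{"dx": 2,"dy": -5,"dz": -10,"twist": -0.5,"jaw": 1},{"dx": 7,"dy": -17,"dz": -25,"twist": -1.5,"jaw": 1},{"dx": 14,"dy": -34,"dz": -42,"twist": -2.7,"jaw": 1},{"dx": 23,"dy": -57,"dz": -55,"twist": -3.9,"jaw": 1},{"dx": 33,"dy": -82,"dz": -60,"twist": -5.1,"jaw": 1},{"dx": 43,"dy": -107,"dz": -60,"twist": -6.3,"jaw": 1},{"dx": 53,"dy": -131,"dz": -60,"twist": -7.5,"jaw": 1},{"dx": 60,"dy": -149,"dz": -60,"twist": -8.6,"jaw": 1},{"dx": 65,"dy": -161,"dz": -60,"twist": -9.3,"jaw": 1},{"dx": 67,"dy": -166,"dz": -60,"twist": -9.5,"jaw": 1}])

```text
time: 10.63
position: [0.5798, 0.1296, 0.1982]
eef_rot: [[0.449, 0.893, 0.0], [0.893, -0.449, 0.0], [0.0, 0.0, -1.0]]
force: [-0.5, 0.1, 0.1]
grip_width: 0.0852
finger_force: 0.0
```

```bash
cat >> h.py <<'E'
def go(x,y,z):
    eyes.snapshot("side");s=ctrl.sense();p=np.array(s["position"]);R=np.array(s["eef_rot"])
    print("t",s["time"],"pos",p.round(4),"y-axis deg",np.degrees(np.arctan2(R[1,1],R[0,1])).round(1),"tool d mm",(1000*R.T@(np.array([x,y,z])-p)).round(1),"q6",round(s["qpos"][5],2))
E
python3 -c "
from h import *
go(.594,.247,.2)"
```

```text
t 10.6833 pos [0.5798 0.1294 0.1981] y-axis deg -26.8 tool d mm [111.3 -40.4  -1.9] q6 0.59
```

arm_command(commands=[{"dx": 4,"dy": -1,"dz": 0,"twist": -0.6,"jaw": 1},{"dx": 13,"dy": -5,"dz": -1,"twist": -1.8,"jaw": 1},{"dx": 27,"dy": -10,"dz": -1,"twist": -3.1,"jaw": 1},{"dx": 43,"dy": -16,"dz": -2,"twist": -4.4,"jaw": 1},{"dx": 60,"dy": -22,"dz": -2,"twist": -5.7,"jaw": 1},{"dx": 77,"dy": -28,"dz": -2,"twist": -7,"jaw": 1},{"dx": 92,"dy": -33,"dz": -2,"twist": -8.3,"jaw": 1},{"dx": 104,"dy": -38,"dz": -2,"twist": -9.3,"jaw": 1},{"dx": 111,"dy": -40,"dz": -2,"twist": -9.8,"jaw": 1},{"dx": 111,"dy": -40,"dz": -2,"twist": -9.8,"jaw": 1}])

```text
time: 11.52
position: [0.5948, 0.2452, 0.1999]
eef_rot: [[-0.376, 0.927, 0.0], [0.927, 0.376, 0.0], [0.0, 0.0, -1.0]]
force: [-0.9, 0.0, -0.1]
grip_width: 0.0856
finger_force: 0.0
```

```bash
python3 - <<'E'
from h import *
go(.594,.247,.2)
p=eyes.snapshot("wrist");cv2.imwrite("pics/w2.png",p["pixels"]);w=wristpts(p)
k=near(w,(.594,.247),.036,.113,.128);c=boxc(k);print(len(k),c,np.ptp(k,axis=0),np.percentile(k[:,2],90));go(c[0],c[1],.095)
E
```

```text
t 11.5667 pos [0.5947 0.2444 0.1998] y-axis deg 21.9 tool d mm [ 2.6  0.3 -0.2] q6 -0.08
1547 [0.59439116 0.24704063] [0.05816779 0.05811207 0.01099138] 0.12256682001345563
t 11.6667 pos [0.5946 0.2438 0.1998] y-axis deg 21.8 tool d mm [  3.1   1.  104.8] q6 -0.08
```

View pics/w2.png

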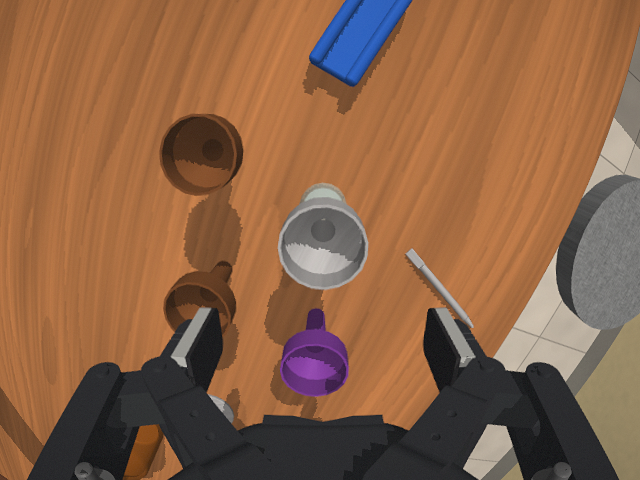

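The steel funnel is at (323,245), centred between the fingers. Both finger paths are clear of the brown and purple look-alikes.

arm_command(commands=[{"dx": 1,"dy": 0,"dz": 8,"twist": 0,"jaw": 1},{"dx": 2,"dy": 1,"dz": 26,"twist": 0,"jaw": 1},{"dx": 3,"dy": 1,"dz": 46,"twist": 0,"jaw": 1},{"dx": 3,"dy": 1,"dz": 66,"twist": 0,"jaw": 1},{"dx": 3,"dy": 1,"dz": 84,"twist": 0,"jaw": 1},{"dx": 3,"dy": 1,"dz": 98,"twist": 0,"jaw": 1},{"dx": 3,"dy": 1,"dz": 108,"twist": 0,"jaw": 1},{"dx": 3,"dy": 1,"dz": 112,"twist": 0,"jaw": 1},{"dx": 3,"dy": 1,"dz": 113,"twist": 0,"jaw": 1},{"dx": 3,"dy": 1,"dz": 113,"twist": 0,"jaw": 1}])

```text
time: 12.5
position: [0.5947, 0.2479, 0.087]
eef_rot: [[-0.374, 0.927, 0.0], [0.927, 0.374, 0.0], [-0.0, 0.0, -1.0]]
force: [0.6, -0.2, 0.1]
grip_width: 0.0857
finger_force: 0.0
```

arm_command(commands=[{"dx": 0,"dy": 0,"dz": 0,"twist": 0,"jaw": 0.8},{"dx": 0,"dy": 0,"dz": 0,"twist": 0,"jaw": 0.7},{"dx": 0,"dy": 0,"dz": 0,"twist": 0,"jaw": 0.65},{"dx": 0,"dy": 0,"dz": 0,"twist": 0,"jaw": 0.6},{"dx": 0,"dy": 0,"dz": 0,"twist": 0,"jaw": 0.5},{"dx": 0,"dy": 0,"dz": 0,"twist": 0,"jaw": 0.4},{"dx": 0,"dy": 0,"dz": 0,"twist": 0,"jaw": 0.4},{"dx": 0,"dy": 0,"dz": 0,"twist": 0,"jaw": 0.4},{"dx": 0,"dy": 0,"dz": 0,"twist": 0,"jaw": 0.4},{"dx": 0,"dy": 0,"dz": 0,"twist": 0,"jaw": 0.4}], newtons=30)

```text
time: 13.33
position: [0.5949, 0.2481, 0.0877]
eef_rot: [[-0.375, 0.927, 0.001], [0.927, 0.375, 0.0], [-0.0, 0.001, -1.0]]
force: [-1.7, -0.5, 5.8]
grip_width: 0.0599
finger_force: 31.0
```

arm_command(commands=[{"dx": 0,"dy": 0,"dz": -2,"twist": 0,"jaw": 0.4},{"dx": 0,"dy": 0,"dz": -6,"twist": 0,"jaw": 0.4},{"dx": 0,"dy": 0,"dz": -14,"twist": 0,"jaw": 0.4},{"dx": 0,"dy": 0,"dz": -26,"twist": 0,"jaw": 0.4},{"dx": 0,"dy": 0,"dz": -42,"twist": 0,"jaw": 0.4},{"dx": 0,"dy": 0,"dz": -60,"twist": 0,"jaw": 0.4},{"dx": 0,"dy": 0,"dz": -80,"twist": 0,"jaw": 0.4},{"dx": 0,"dy": 0,"dz": -100,"twist": 0,"jaw": 0.4},{"dx": 0,"dy": 0,"dz": -120,"twist": 0,"jaw": 0.4},{"dx": 0,"dy": 0,"dz": -130,"twist": 0,"jaw": 0.4}])

```text
time: 14.17
position: [0.5953, 0.2483, 0.2205]
eef_rot: [[-0.375, 0.927, 0.004], [0.927, 0.375, 0.001], [-0.0, 0.004, -1.0]]
force: [-0.5, 0.0, -1.2]
grip_width: 0.0595
finger_force: 32.6
```

```bash
cat >> h.py <<'E'
def axis(c,zt):  # funnel held at xy c, TCP z zt: stem and collar centres
    for n in("scene","side"):
        p=eyes.snapshot(n);v,u=np.nonzero(p["z_map"]>0);w=world(p,np.c_[u,v])
        R=cv2.Rodrigues(np.array(p["rvec"],float))[0];cam=-R.T@np.array(p["tvec"]).ravel()
        k=near(w,c,.02,zt-.06,zt-.012)
        if len(k)<8: print(n,"few",len(k));continue
        # fit tilted line x0+a*dz with known radius
        zc=zt-.035;f=lambda q:np.hypot(k[:,0]-q[0]-q[2]*(k[:,2]-zc),k[:,1]-q[1]-q[3]*(k[:,2]-zc))-(.010+.036*(k[:,2]-zc))
        r=least_squares(f,[*c,0,0],loss="soft_l1",f_scale=.002).x;print(n,len(k),"stem c",r[:2].round(4),"slope",r[2:].round(3))
E
python3 - <<'E'
from h import *
go(.458,-.1468,.23)
s=ctrl.sense();c=s["position"];print(s["force"],s["grip_width"],s["finger_force"]);axis(c[:2],c[2])
for w in pts("",(.594,.247),.03,.08,.1): print("tumbler rim",len(w),boxc(w) if len(w) else 0)
for w in pts("",c,.034,.21,.28): print("top",len(w),np.percentile(w,[5,95],axis=0).round(3).tolist())
p=eyes.snapshot("scene");a=p["pixels"][100:240,310:450];b=eyes.snapshot("side")["pixels"][230:400,250:420]
cv2.imwrite("pics/held.png",np.hstack([cv2.resize(a,(400,400)),cv2.resize(b,(400,400))]))
E
```

```text
t 14.2167 pos [0.5958 0.2485 0.2213] y-axis deg 22.0 tool d mm [-314.8 -275.9  -10. ] q6 -0.08
[-0.01388559  0.1312392   1.84109256] 0.05937349386079265 32.57867429405451
scene 125 stem c [0.5949 0.2472] slope [0.006 0.027]
side 118 stem c [0.5962 0.248 ] slope [0.006 0.019]
tumbler rim 139 [0.59336686 0.24578598]
tumbler rim 182 [0.5945563 0.2484845]
top 590 [[0.567, 0.219, 0.222], [0.627, 0.273, 0.26]]
top 728 [[0.568, 0.222, 0.215], [0.619, 0.276, 0.251]]
```

View pics/held.png

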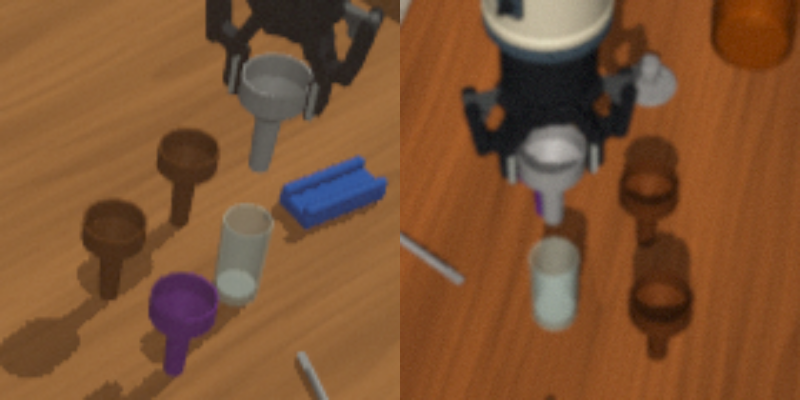

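The held-funnel picture shows the funnel upright in the fingers and the empty tumbler still standing in place. Next I move to the jar.

arm_command(commands=[{"dx": -4,"dy": -4,"dz": 0,"twist": 0,"jaw": 0.4},{"dx": -14,"dy": -12,"dz": -1,"twist": 0,"jaw": 0.4},{"dx": -30,"dy": -26,"dz": -2,"twist": 0,"jaw": 0.4},{"dx": -51,"dy": -45,"dz": -3,"twist": 0,"jaw": 0.4},{"dx": -74,"dy": -65,"dz": -4,"twist": 0,"jaw": 0.4},{"dx": -98,"dy": -86,"dz": -5,"twist": 0,"jaw": 0.4},{"dx": -121,"dy": -106,"dz": -5,"twist": 0,"jaw": 0.4},{"dx": -142,"dy": -124,"dz": -5,"twist": 0,"jaw": 0.4},{"dx": -156,"dy": -137,"dz": -5,"twist": 0,"jaw": 0.4},{"dx": -160,"dy": -140,"dz": -5,"twist": 0,"jaw": 0.4}])

```text
time: 15.45
position: [0.5229, 0.0441, 0.2219]
eef_rot: [[-0.373, 0.928, -0.001], [0.928, 0.373, -0.001], [-0.0, -0.001, -1.0]]
force: [1.0, 0.4, -1.0]
grip_width: 0.0595
finger_force: 32.6
```

```bash
python3 - <<'E'
from h import *
go(.458,-.1468,.22)
for n,w in zip(("scene","side"),pts("",(.458,-.147),.03,.112,.126)): print("rim",n,len(w),boxc(w) if len(w)>5 else 0,np.ptp(w,axis=0) if len(w) else 0)
for n in("scene","side"):
    p=eyes.snapshot(n)
    for q in ("jar_mouth",):print([(round(o["score"],2),world(p,o["position"],plane=.12).round(4)) for o in models.spot_point(q,p)[:2]])
go(.458,-.1468,.22)
E
```

```text
t 15.5 pos [0.5235 0.0446 0.222 ] y-axis deg 21.9 tool d mm [-153.2 -132.1    2.1] q6 -0.41
rim scene 172 [ 0.45612893 -0.14737935] [0.04796545 0.0477029  0.01149127]
rim side 120 [ 0.45481184 -0.14367762] [0.04121649 0.05209973 0.01228316]
[(0.55, array([[ 0.4697, -0.1562,  0.12  ]]))]
[(0.56, array([[ 0.4549, -0.1433,  0.12  ]])), (0.46, array([[0.5531, 0.4639, 0.12  ]]))]
t 15.85 pos [0.5248 0.0479 0.2217] y-axis deg 22.1 tool d mm [-155.3 -135.1    1.7] q6 -0.41
```

arm_command(commands=[{"dx": -4,"dy": -4,"dz": 0,"twist": 0,"jaw": 0.4},{"dx": -14,"dy": -12,"dz": 0,"twist": 0,"jaw": 0.4},{"dx": -30,"dy": -27,"dz": 0,"twist": 0,"jaw": 0.4},{"dx": -50,"dy": -45,"dz": 0,"twist": 0,"jaw": 0.4},{"dx": -72,"dy": -64,"dz": 0,"twist": 0,"jaw": 0.4},{"dx": -95,"dy": -85,"dz": 0,"twist": 0,"jaw": 0.4},{"dx": -117,"dy": -104,"dz": 0,"twist": 0,"jaw": 0.4},{"dx": -137,"dy": -122,"dz": 0,"twist": 0,"jaw": 0.4},{"dx": -149,"dy": -133,"dz": 0,"twist": 0,"jaw": 0.4},{"dx": -153,"dy": -137,"dz": 0,"twist": 0,"jaw": 0.4}])

```text
time: 16.68
position: [0.4537, -0.1486, 0.2218]
eef_rot: [[-0.373, 0.928, -0.0], [0.928, 0.373, -0.001], [-0.0, -0.0, -1.0]]
force: [0.4, -0.5, -1.4]
grip_width: 0.0594
finger_force: 32.7
```

```bash
python3 - <<'E'
from h import *
go(.456,-.146,.22)
s=ctrl.sense();c=s["position"];axis(c[:2],c[2])
for n,w in zip(("scene","side"),pts("",(.456,-.146),.03,.112,.126)): print("rim",n,len(w),boxc(w) if len(w)>5 else 0,np.ptp(w,axis=0) if len(w) else 0)
a=eyes.snapshot("scene")["pixels"][150:260,190:300];b=eyes.snapshot("side")["pixels"][150:270,345:465]
cv2.imwrite("pics/over.png",np.hstack([cv2.resize(a,(400,400)),cv2.resize(b,(400,400))]))
E
```

```text
t 16.7333 pos [ 0.4539 -0.1482  0.2218] y-axis deg 21.9 tool d mm [1.3 2.8 1.8] q6 -0.82
scene 133 stem c [ 0.453  -0.1495] slope [-0.002 -0.006]
side 110 stem c [ 0.4559 -0.1475] slope [0.013 0.013]
rim scene 175 [ 0.4557224  -0.14716261] [0.04959477 0.04801719 0.0120715 ]
rim side 157 [ 0.45690114 -0.14516955] [0.04706331 0.05434124 0.01332166]
```

View pics/over.png

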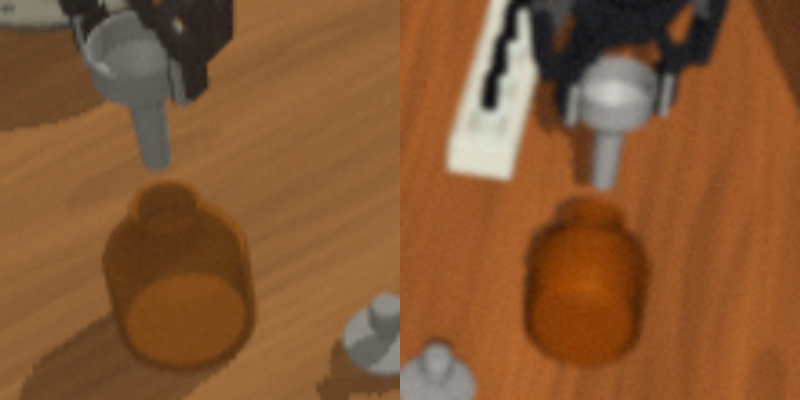

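The picture shows the stem above the mouth, slightly towards the upper-left in the scene view. I'll shift +1.5/+2.5 mm and lower in stages.

arm_command(commands=[{"dx": 1,"dy": 1,"dz": 2,"twist": 0,"jaw": 0.4},{"dx": 1.5,"dy": 2.5,"dz": 8,"twist": 0,"jaw": 0.4},{"dx": 1.5,"dy": 2.5,"dz": 16,"twist": 0,"jaw": 0.4},{"dx": 1.5,"dy": 2.5,"dz": 25,"twist": 0,"jaw": 0.4},{"dx": 1.5,"dy": 2.5,"dz": 34,"twist": 0,"jaw": 0.4},{"dx": 1.5,"dy": 2.5,"dz": 43,"twist": 0,"jaw": 0.4},{"dx": 1.5,"dy": 2.5,"dz": 51,"twist": 0,"jaw": 0.4},{"dx": 1.5,"dy": 2.5,"dz": 57,"twist": 0,"jaw": 0.4},{"dx": 1.5,"dy": 2.5,"dz": 60,"twist": 0,"jaw": 0.4},{"dx": 1.5,"dy": 2.5,"dz": 60,"twist": 0,"jaw": 0.4}])

```text
time: 17.87
position: [0.4565, -0.1436, 0.1611]
eef_rot: [[-0.375, 0.927, -0.001], [0.927, 0.375, 0.001], [0.001, -0.001, -1.0]]
force: [0.3, 0.3, -0.7]
grip_width: 0.0595
finger_force: 32.7
```

arm_command(commands=[{"dx": 0,"dy": 0,"dz": 2,"twist": 0,"jaw": 0.4},{"dx": 0,"dy": 0,"dz": 6,"twist": 0,"jaw": 0.4},{"dx": 0,"dy": 0,"dz": 11,"twist": 0,"jaw": 0.4},{"dx": 0,"dy": 0,"dz": 16,"twist": 0,"jaw": 0.4},{"dx": 0,"dy": 0,"dz": 21,"twist": 0,"jaw": 0.4},{"dx": 0,"dy": 0,"dz": 26,"twist": 0,"jaw": 0.4},{"dx": 0,"dy": 0,"dz": 30,"twist": 0,"jaw": 0.4},{"dx": 0,"dy": 0,"dz": 33,"twist": 0,"jaw": 0.4},{"dx": 0,"dy": 0,"dz": 35,"twist": 0,"jaw": 0.4},{"dx": 0,"dy": 0,"dz": 35,"twist": 0,"jaw": 0.4}])

```text
time: 18.7
position: [0.4566, -0.1436, 0.1264]
eef_rot: [[-0.375, 0.927, -0.001], [0.927, 0.375, 0.0], [0.0, -0.0, -1.0]]
force: [-0.2, -0.5, -1.1]
grip_width: 0.0599
finger_force: 32.7
```

```bash
python3 - <<'E'
from h import *
go(.4563,-.1462,.118)
print(ctrl.sense()["force"])
for n,w in zip(("scene","side"),pts("",(.456,-.146),.034,.138,.17)): print("collar",n,len(w),boxc(w),np.ptp(w,axis=0))
for n,w in zip(("scene","side"),pts("",(.456,-.146),.055,.03,.07)): print("body",n,len(w),np.percentile(w,[2,98],axis=0).round(3).tolist())
E
```

```text
t 18.75 pos [ 0.4567 -0.1437  0.1266] y-axis deg 22.0 tool d mm [-2.2 -1.3  8.6] q6 -0.81
[ 0.65339888  0.37761356 -0.10582628]
collar scene 320 [ 0.45558824 -0.14663355] [0.06694534 0.05785226 0.03179432]
collar side 334 [ 0.45554813 -0.14428367] [0.06046877 0.06332464 0.0299159 ]
body scene 416 [[0.443, -0.195, 0.031], [0.504, -0.112, 0.069]]
body side 387 [[0.411, -0.137, 0.031], [0.501, -0.096, 0.069]]
```

arm_command(commands=[{"dx": -0.5,"dy": 0,"dz": 1,"twist": 0,"jaw": 0.4},{"dx": -1,"dy": 0,"dz": 2,"twist": 0,"jaw": 0.4},{"dx": -1,"dy": 0,"dz": 3,"twist": 0,"jaw": 0.4},{"dx": -1,"dy": 0,"dz": 4,"twist": 0,"jaw": 0.4},{"dx": -1,"dy": 0,"dz": 5,"twist": 0,"jaw": 0.4},{"dx": -1,"dy": 0,"dz": 6,"twist": 0,"jaw": 0.4},{"dx": -1,"dy": 0,"dz": 6.5,"twist": 0,"jaw": 0.4},{"dx": -1,"dy": 0,"dz": 7,"twist": 0,"jaw": 0.4},{"dx": -1,"dy": 0,"dz": 7,"twist": 0,"jaw": 0.4},{"dx": -1,"dy": 0,"dz": 7,"twist": 0,"jaw": 0.4}])

```text
time: 19.78
position: [0.4571, -0.1447, 0.12]
eef_rot: [[-0.375, 0.927, 0.0], [0.927, 0.375, -0.0], [-0.0, 0.0, -1.0]]
force: [-3.0, -0.6, 6.1]
grip_width: 0.0597
finger_force: 33.1
```

arm_command(commands=[{"dx": 0,"dy": 0,"dz": 0.2,"twist": 0,"jaw": 0.4},{"dx": 0,"dy": 0,"dz": 0.4,"twist": 0,"jaw": 0.4},{"dx": 0,"dy": 0,"dz": 0.6,"twist": 0,"jaw": 0.4},{"dx": 0,"dy": 0,"dz": 0.8,"twist": 0,"jaw": 0.4},{"dx": 0,"dy": 0,"dz": 1,"twist": 0,"jaw": 0.4},{"dx": 0,"dy": 0,"dz": 1,"twist": 0,"jaw": 0.4},{"dx": 0,"dy": 0,"dz": 1,"twist": 0,"jaw": 0.4},{"dx": 0,"dy": 0,"dz": 1,"twist": 0,"jaw": 0.4},{"dx": 0,"dy": 0,"dz": 1,"twist": 0,"jaw": 0.4},{"dx": 0,"dy": 0,"dz": 1,"twist": 0,"jaw": 0.4}])

```text
time: 20.62
position: [0.4573, -0.1449, 0.1194]
eef_rot: [[-0.375, 0.927, 0.001], [0.927, 0.375, -0.001], [-0.001, 0.001, -1.0]]
force: [-4.7, -0.5, 15.5]
grip_width: 0.0596
finger_force: 33.8
```

arm_command(commands=[{"dx": 0,"dy": -0.3,"dz": -0.3,"twist": 0,"jaw": 0.4},{"dx": 0,"dy": -0.6,"dz": -0.5,"twist": 0,"jaw": 0.4},{"dx": 0.3,"dy": -0.9,"dz": -0.5,"twist": 0,"jaw": 0.4},{"dx": 0.5,"dy": -1.2,"dz": -0.5,"twist": 0,"jaw": 0.4},{"dx": 0.5,"dy": -1.5,"dz": -0.5,"twist": 0,"jaw": 0.4},{"dx": 0.5,"dy": -1.5,"dz": -0.5,"twist": 0,"jaw": 0.4},{"dx": 0.5,"dy": -1.5,"dz": -0.5,"twist": 0,"jaw": 0.4},{"dx": 0.5,"dy": -1.5,"dz": -0.5,"twist": 0,"jaw": 0.4},{"dx": 0.5,"dy": -1.5,"dz": -0.5,"twist": 0,"jaw": 0.4},{"dx": 0.5,"dy": -1.5,"dz": -0.5,"twist": 0,"jaw": 0.4}])

```text
time: 21.45
position: [0.4557, -0.1447, 0.1193]
eef_rot: [[-0.375, 0.927, 0.0], [0.927, 0.375, -0.0], [-0.0, 0.0, -1.0]]
force: [0.6, -1.4, 3.4]
grip_width: 0.0596
finger_force: 33.0
```

arm_command(commands=[{"dx": 0,"dy": 0,"dz": 0,"twist": 0,"jaw": 0.68},{"dx": 0,"dy": 0,"dz": 0,"twist": 0,"jaw": 0.72},{"dx": 0,"dy": 0,"dz": 0,"twist": 0,"jaw": 0.76},{"dx": 0,"dy": 0,"dz": 0,"twist": 0,"jaw": 0.8},{"dx": 0,"dy": 0,"dz": 0,"twist": 0,"jaw": 0.85},{"dx": 0,"dy": 0,"dz": 0,"twist": 0,"jaw": 0.9},{"dx": 0,"dy": 0,"dz": 0,"twist": 0,"jaw": 0.95},{"dx": 0,"dy": 0,"dz": 0,"twist": 0,"jaw": 1},{"dx": 0,"dy": 0,"dz": 0,"twist": 0,"jaw": 1},{"dx": 0,"dy": 0,"dz": 0,"twist": 0,"jaw": 1}])

```text
time: 22.28
position: [0.4555, -0.1447, 0.1193]
eef_rot: [[-0.375, 0.927, -0.0], [0.927, 0.375, 0.0], [0.0, -0.0, -1.0]]
force: [0.4, -0.1, -0.5]
grip_width: 0.0855
finger_force: 0.0
```

arm_command(commands=[{"dx": 0,"dy": 0,"dz": -2,"twist": 0,"jaw": 1},{"dx": 0,"dy": 0,"dz": -8,"twist": 0,"jaw": 1},{"dx": 0,"dy": 0,"dz": -18,"twist": 0,"jaw": 1},{"dx": 0,"dy": 0,"dz": -32,"twist": 0,"jaw": 1},{"dx": 0,"dy": 0,"dz": -50,"twist": 0,"jaw": 1},{"dx": 0,"dy": 0,"dz": -70,"twist": 0,"jaw": 1},{"dx": 0,"dy": 0,"dz": -90,"twist": 0,"jaw": 1},{"dx": 0,"dy": 0,"dz": -108,"twist": 0,"jaw": 1},{"dx": 0,"dy": 0,"dz": -118,"twist": 0,"jaw": 1},{"dx": 0,"dy": 0,"dz": -120,"twist": 0,"jaw": 1}])

```text
time: 23.12
position: [0.4563, -0.145, 0.2416]
eef_rot: [[-0.375, 0.927, 0.003], [0.927, 0.375, -0.001], [-0.003, 0.002, -1.0]]
force: [0.2, 0.1, -0.1]
grip_width: 0.0855
finger_force: 0.0
```

```bash
python3 - <<'E'
from h import *
w=wristpts(eyes.snapshot("wrist"));k=near(w,(.456,-.146),.036,.14,.165);r=k[k[:,2]>np.percentile(k[:,2],97)-.006]
print(len(k),boxc(k),np.ptp(k,axis=0),"ztop",np.percentile(k[:,2],[50,90,97]))
A=np.c_[r[:,:2]-boxc(k),np.ones(len(r))];print("top plane slopes",np.linalg.lstsq(A,r[:,2],rcond=None)[0])
for n,q in zip(("scene","side"),pts("",(.456,-.146),.036,.145,.17)): print("collar",n,boxc(q),np.percentile(q[:,2],95))
for n,q in zip(("scene","side"),pts("",(.594,.247),.03,.08,.1)): print("tumbler",n,boxc(q))
for n,q in zip(("scene","side"),pts("",(.56,-.05),.036,.008,.02)): print("lid",n,boxc(q),np.median(q[:,2]))
s=ctrl.sense();print(s["time"],s["position"],s["force"])
a=eyes.snapshot("scene")["pixels"][140:280,190:330];b=eyes.snapshot("side")["pixels"][160:280,335:455]
cv2.imwrite("pics/end.png",np.hstack([cv2.resize(a,(400,400)),cv2.resize(b,(400,400))]))
E
```

```text
1818 [ 0.45614059 -0.14657935] [0.05794984 0.05811503 0.01562765] ztop [0.15074569 0.15377697 0.15438999]
top plane slopes [-0.00322698  0.03302065  0.15224878]
collar scene [ 0.45615802 -0.14784157] 0.15357414666099495
collar side [ 0.45708502 -0.14481583] 0.1556654543676776
tumbler scene [0.59339998 0.24591365]
tumbler side [0.59457343 0.24853767]
lid scene [ 0.55850223 -0.05047288] 0.013085548565469247
lid side [ 0.55960725 -0.04705834] 0.01448271118288082
23.4667 [ 0.45521177 -0.14452454  0.23856678] [ 0.27851557  0.08749298 -0.33038154]
```

View pics/end.png

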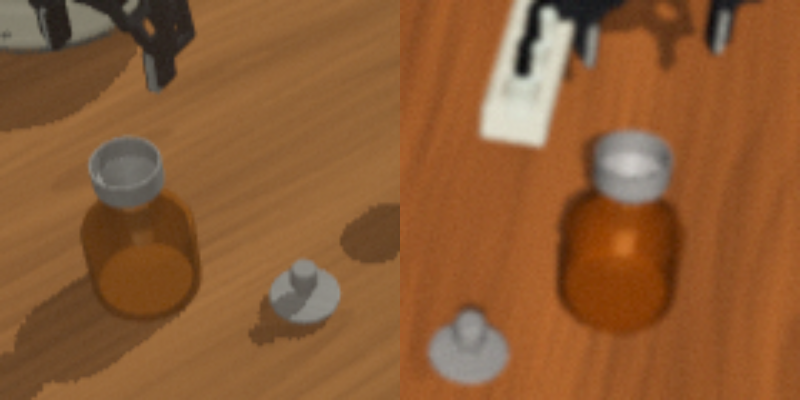

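The final picture shows the funnel upright and seated in the jar at (127,172) and the lid flat, knob up, at (305,290). The measured collar top is about 0.153 m, which puts the tip at about 57–58 mm.

```bash
python3 -c "
from plant import ctrl
print(ctrl.sign_off())"
```

```text
the job is handed in; nothing more can be done
None
```

The job is handed in after about 23 s of robot time; sign-off gave no verdict, but by my last measurements the funnel is seated upright in the jar's mouth, the lid lies flat knob up on the sill about 140 mm from the jar, and the tumbler is where it was.

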